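# Sprocket onto the shutter drive

### The job

Push the orange grease plug fully home in the gearbox cover, then put the chain sprocket on the drive's output shaft, hub upwards: turn it until its splines mesh, slide it right down and press it against the spring washer as far as it will go, so that the circlip groove above the hub is free. Finish while still holding it pressed down, ready for me to snap the circlip on, and leave the other things on the bench where they are.

Things in the scene. Friction and masses are not known exactly. Their poses are not given: they have to be found in the camera images.
- gearmotor: Fixed roller-shutter geared motor, output shaft straight up. Grey housing 150 x 130 mm, round steel cover (diameter 120) whose top is 96 mm above the bench. Blue motor, top 114 mm above the bench, reaches 232 mm from the shaft axis along -y. Origin on the bench, on the shaft axis; z up. The shaft cannot turn: one of its 6 keys points along +x, the others every 60 degrees.
- shaft_end (a point): Centre of the shaft's top face, 52 mm above the cover, 148 above the bench; axes as the geared motor's. Shaft: 6 straight keys 7 mm wide, 34 mm across keys, 28 at the root, bevelled tops, reaching 42 mm above the cover; then a plain end, diameter 26.8, bevelled over its last 3 mm, with the circlip groove 44.7 to 46.7 mm above the cover.
- plug_top (a point): Centre of the top of the orange push-in grease plug in the cover, 43 mm from the shaft axis, where the sprocket will cover it. Head diameter 18 mm; its top is 4 mm above the cover when home, up to 10 mm when proud.
- plug (a joint): How far the grease plug is pushed in, m: 0 = 6 mm proud, 0.006 = fully home. It slides straight down against about 5 N of friction to a firm stop and stays where it is left.
- washer (a joint): How far the brass thrust washer round the shaft's foot (diameter 45 mm) is pressed down on its wave spring, m: 0 = free (top 14 mm above the cover), 0.006 = spring flat, a firm stop (8 mm above). The spring pushes up with 7 N at first, 13 N when flat: the sprocket's own weight does not press it down, 8 N of extra push (15 with friction) does. Let go, it rises again.
- sprocket_mid (a point): Loose steel chain sprocket, about 0.5 kg, lying hub upwards: toothed plate (22 teeth, diameter 95 mm, 7 thick) below, round hub (diameter 50, 28 high) above, 35 mm in all. This point: on its axis, half-way up, 17.5 mm above the underside; z up through the hub. One slot of its bore lies along +x, the others every 60 degrees: any turn of 60 degrees fits alike.
- sprocket_mouth (a point): Centre of the sprocket's underside, the mouth of its bore; axes as the sprocket's. Bore right through, 6 slots 8.4 mm wide, 35.4 across slot bottoms, 29.4 across lands, edges bevelled 1.5 mm. Meshes within about 2.5 degrees and 1 mm; else it rests on the key tops, underside 42 mm above the cover. Meshed and let go, underside 14 mm above the cover; pressed home, 8.
- spray_can: Bystander: yellow spray can with a red cap, diameter 52 mm, 175 mm high, standing; origin at the centre of its underside.
- bearing: Bystander: steel ball bearing lying flat, diameter 52 mm, 15 mm high; origin at the centre of its underside.
- screwdriver: Bystander: screwdriver with a red handle, lying; origin under its middle.
There are look-alikes about, which are no part of the job. There is more than one size of the part that bears sprocket_mid; the job needs the middle-sized.

How it is judged:
By the outcome, as a careful person would: the job done as asked, in the order asked, and still so for the second after the job is handed in, while the arm keeps its last pose, push and grip.
It also fails if it takes over 58 s, if anything falls off the work surface, if the arm or the gripper's body presses on something with over 40 N, if the wrist force passes 120 N, or if a joint passes its speed limit or range.

### The arm

A 7-joint arm with a two-finger parallel gripper is mounted at the origin on the work surface. World frame = base frame: x ahead of the robot, y to its left, z up, the work surface at z = 0. Lengths are in m, angles in rad, forces in N, time in s.
With the tool pointing down it reaches from about 0.425 to 0.8 m from the base axis. Payload 8.3 kg.
Tool frame: the origin (TCP) lies midway between the tips of the shut fingers; the grasp point (between the pads) lies 19 mm behind it (r.grip_point_offset is the distance from the TCP to the grasp point, in m); z points along the fingers, y is the direction in which the jaws open and shut (so a half turn about z gives the same grasp; the last joint's range is limited). The gripper opens to 85 mm and grips with 20 to 120 N. Pads are 22 mm wide; open, the fingers measure 114 mm over their backs; the gripper's body (76 mm by 85 mm) begins 54 mm behind the grasp point. The pads swing forward as they close: fully open they stand 13 mm farther back than shut.
Start: joints at [1.176, 0.383, 0.016, 1.37, -0.006, 1.388, -0.046], TCP at [0.204, -0.591, 0.231] pointing down, gripper open.
Joint ranges: [-2.95, 2.95], [-0.25, 2.06], [-1.52, 1.56], [0.18, 2.33], [-1.44, 4.58], [0.02, 2.06], [-3.01, 3.01]. Speed limits (rad/s): [2.39, 2.39, 3.01, 3.01, 3.14, 3.14, 3.14].

### API

Orientations are given as a unit quaternion [w, x, y, z].
In Python, from plant import r gives the robot as it stands. The module is installed in compiled form; this text tells all that it offers.
- The arm moves only by the tool play_rows, never from a script. Its arguments are lists of equal length, an entry for each row: "travel": the shift along the tool's x, y, z each as a share of 0.5 m, from -1 to 1, a list of three; "twist": the turn about the tool's z as a share of 1.5 rad, from -1 to 1; "fingers": the finger opening in mm, from 0 to 85.4. A call has exactly 5 rows; each row is the pose to reach, as a shift and turn from the pose commanded when the call began, along the tool's axes at that moment; what a row does not reach only later rows make up. A row lasts 1/10 s, in which the tool goes at most 50 mm and 8.59 degrees, less where a joint would pass 70% of its speed; a pose out of reach is approached as far as the arm can. A call with a number of a shift or a turn outside -1 to 1 is refused whole. A call with a gripper value outside its range is refused whole. The fingers move at their own pace and stop on an object; "grip_force" is the grip in N (left out, the last holds). Time passes only in rows, so rows that repeat a pose let the fingers close, or fill a call up. It gives the time, the measured TCP pose, the force and the opening at its end, in the units of the state.
- r.observe(): the state, without advancing time (a new reading comes with each control period).
- r.grab_frame(name): name is "scene" or "side" or "wrist"; returns the picture (384x512x3 uint8, red, green, blue); there is no depth.
- r.calibration(name): a dict with "K" (3x3 intrinsics, pixels), "k1" (the pictures are not rectified: a ray, as slopes to the right and down, at radius r is drawn at 1 + k1 r^2 times it, then the intrinsics apply), "R" (3x3) and "t" (3): a world point X has camera coordinates R X + t; the wrist camera has in their place "tool_from_camera" (4x4, takes a point from camera to tool coordinates, whose origin is the TCP and whose axes are the flange's). Camera axes: x right, y down, z forward; pixel columns grow to the right and rows downward; lengths in m; the calibration is good to about 2 mm. A picture is of the moment at which its call begins: read the wrist's pose just before it. calibration takes no time and is no camera call.
- r.close_job(): hands the job in, once; it reports no verdict.
The state is a dict: "clock": time; "joint_positions": joint angles; "joint_vel": joint speeds; "effort": joint torques, N m; "tool_pos": TCP position; "tcp_rot": TCP orientation; "ft_force": force on the tool from outside, world axes, zero at the start; "wrist_torque": the same for the moment, N m; "grip_width": finger opening in m.
Only numpy, scipy, OpenCV 4.12 (cv2) and the standard library are available. Lean on these libraries where they do the work, as an engineer would, in place of code of your own. Each camera call takes 0.05 s, during which the arm holds its last target.

## Working session

There is one attempt and no reset: what is moved stays moved. The work goes in short steps, Python scripts to look and compute and a tool call to move; the robot and the scene stay as the last step left them, time stands still between calls to the robot, and variables do not carry over. Pictures are saved under pics/ and viewed, and the job is handed in when it is done.

Besides the shell and the picture viewer there is one more tool, called after "Emit:" as name(argument=value, ...), one argument or row to a line, values as JSON. play_rows: Moves the arm, as the interface text tells. Its arguments: {"type":"object","properties":{"travel":{"type":"array","items":{"type":"array","items":{"type":"number"}}},"twist":{"type":"array","items":{"type":"number"}},"fingers":{"type":"array","items":{"type":"number"}},"grip_force":{"type":"number"}},"required":["travel","twist","fingers"]}

```bash
mkdir -p pics; cat > h.py <<'E'
import numpy as np, cv2
from plant import r
def save(n,f): cv2.imwrite(f'pics/{f}.png',cv2.cvtColor(n,cv2.COLOR_RGB2BGR))
E
python3 - <<'E'
from h import *
s=r.observe(); print({k:np.round(v,4).tolist() for k,v in s.items()}); print(r.grip_point_offset)
for n in ['scene','side','wrist']:
    print(n,{k:np.round(v,4).tolist() for k,v in r.calibration(n).items()})
    im=r.grab_frame(n); np.save(f'{n}0.npy',im); save(im,n+'0')
E
```

```text
{'clock': 0.0, 'joint_positions': [1.1761, 0.3842, 0.0164, 1.3712, -0.0063, 1.3882, -0.0465], 'joint_vel': [-0.0001, -0.0001, 0.0004, -0.0001, 0.0018, 0.0016, -0.001], 'effort': [0.001, -62.7596, 0.8445, -37.1821, 0.0163, 0.014, 0.0], 'tool_pos': [0.2035, -0.5904, 0.2303], 'tcp_rot': [-0.001, 0.9863, 0.1652, -0.0002], 'ft_force': [-0.4164, 0.6635, -0.2902], 'wrist_torque': [-0.0279, -0.0198, 0.0117], 'grip_width': 0.0854}
0.0187
scene {'K': [[497.0617, 0.0, 259.1867], [0.0, 497.0617, 194.7575], [0.0, 0.0, 1.0]], 'k1': 0.0568, 'R': [[0.5903, 0.807, -0.0187], [0.5573, -0.4242, -0.7138], [-0.5839, 0.4109, -0.7001]], 't': [-0.3906, -0.1631, 1.3481]}
side {'K': [[389.1693, 0.0, 257.5014], [0.0, 389.1693, 194.4002], [0.0, 0.0, 1.0]], 'k1': -0.0225, 'R': [[-0.7338, -0.6792, -0.0144], [-0.3893, 0.4377, -0.8105], [0.5568, -0.5892, -0.5855]], 't': [0.4554, 0.2423, 0.7448]}
wrist {'K': [[302.1626, 0.0, 257.2803], [0.0, 302.1626, 194.0813], [0.0, 0.0, 1.0]], 'k1': -0.0824, 'tool_from_camera': [[-0.0001, -0.9487, -0.3163, 0.0816], [1.0, -0.0002, 0.0004, 0.0007], [-0.0004, -0.3163, 0.9487, -0.1428], [0.0, 0.0, 0.0, 1.0]]}
```

View pics/scene0.png

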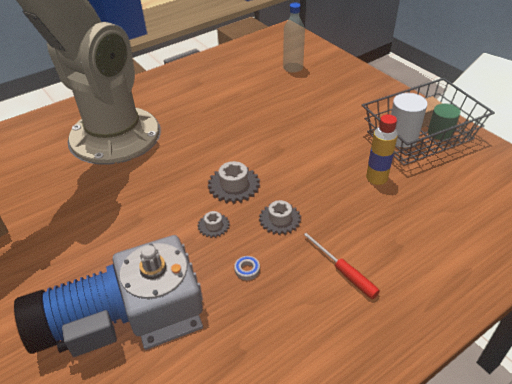

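View pics/side0.png

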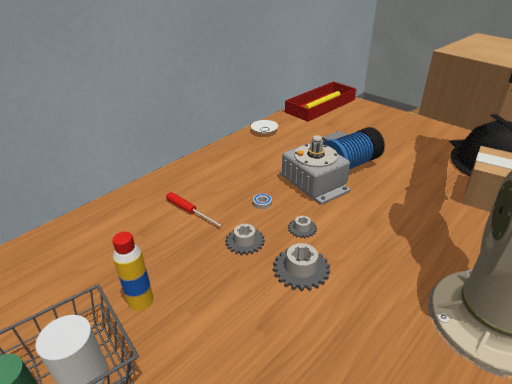

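View pics/wrist0.png

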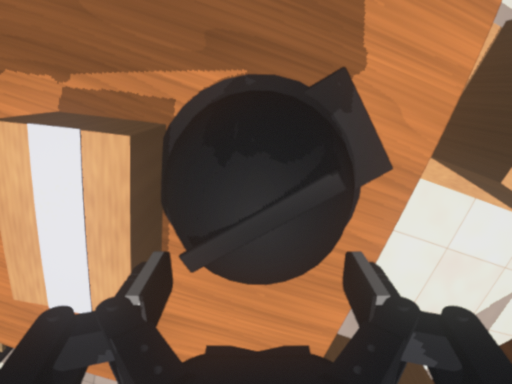

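Three sprockets are visible in the scene view: A (234,180), B (213,223) and C (280,216). C looks middle-sized. I'll enlarge it and measure.

```bash
python3 - <<'E'
from h import *
a=np.load('scene0.npy')
save(cv2.resize(a[150:250,180:320],None,fx=5.5,fy=5.5,interpolation=cv2.INTER_CUBIC),'c1')
save(cv2.resize(a[225:325,100:240],None,fx=5.5,fy=5.5,interpolation=cv2.INTER_CUBIC),'c2')
b=np.load('side0.npy')
save(cv2.resize(b[190:300,210:350],None,fx=5.4,fy=5.4,interpolation=cv2.INTER_CUBIC),'c3')
save(cv2.resize(b[125:215,270:390],None,fx=6,fy=6,interpolation=cv2.INTER_CUBIC),'c4')
E
```

```text
(no output)
```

View pics/c1.png

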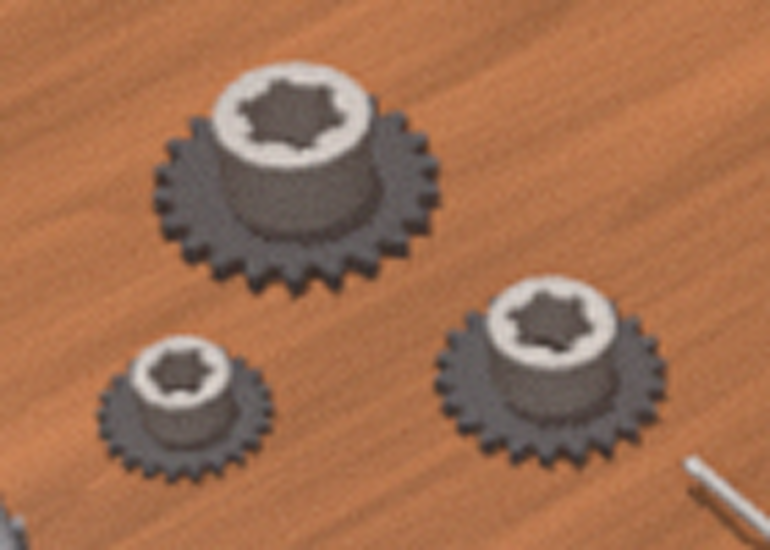

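View pics/c2.png

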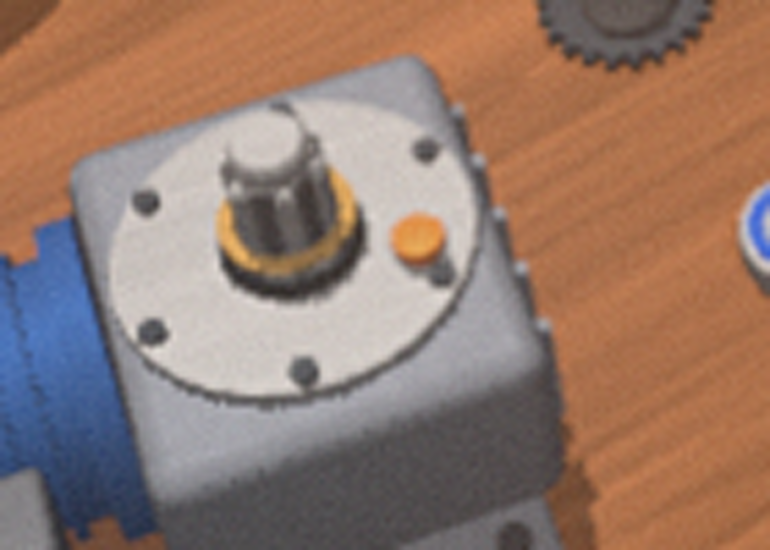

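View pics/c3.png

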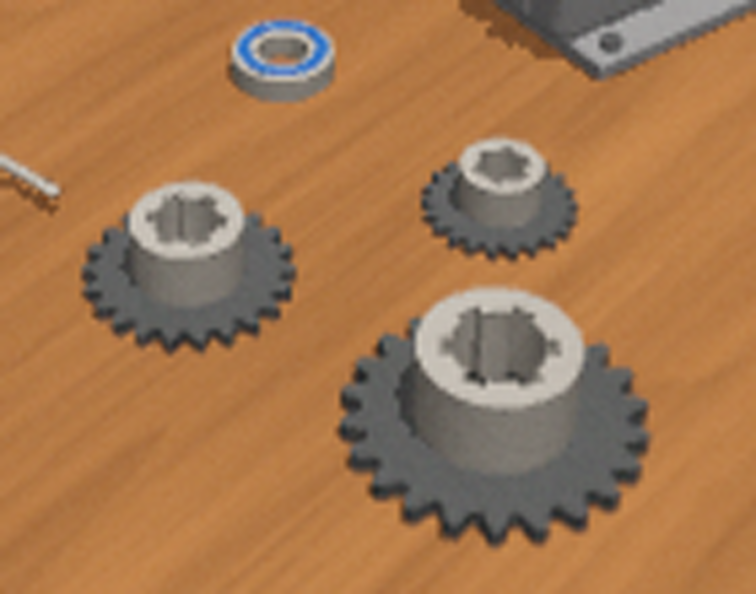

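View pics/c4.png

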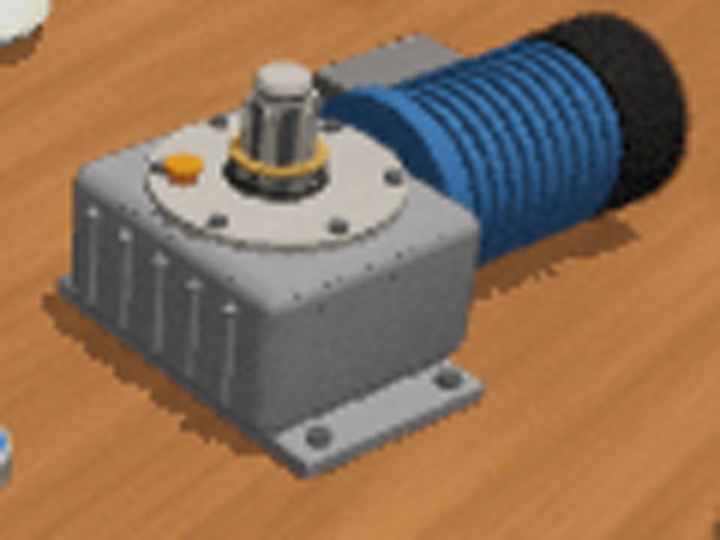

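```bash
cat >> h.py <<'E'
def undist(n,p):
    c=r.calibration(n);K=c['K'];q=(np.array(p,float)-[K[0][2],K[1][2]])/K[0][0]
    rd=np.linalg.norm(q);x=rd
    for _ in range(30): x=rd/(1+c['k1']*x*x)
    return q*(x/rd if rd>0 else 1)
def cam(n,s=None):
    c=r.calibration(n)
    if n=='wrist':
        from scipy.spatial.transform import Rotation as Ro
        q=np.array(s['tcp_rot']);T=np.eye(4);T[:3,:3]=Ro.from_quat(q[[1,2,3,0]]).as_matrix();T[:3,3]=s['tool_pos']
        M=np.linalg.inv(T@np.array(c['tool_from_camera']));return M[:3,:3],M[:3,3]
    return np.array(c['R']),np.array(c['t'])
def ray(n,p,s=None):
    R,t=cam(n,s);d=R.T@np.append(undist(n,p),1);return -R.T@t,d/np.linalg.norm(d)
def atz(n,p,z,s=None):
    o,d=ray(n,p,s);return o+d*(z-o[2])/d[2]
def tri(*rs):
    A=sum(np.eye(3)-np.outer(d,d) for o,d in rs);b=sum((np.eye(3)-np.outer(d,d))@o for o,d in rs);return np.linalg.solve(A,b)
def proj(n,X,s=None):
    R,t=cam(n,s);X=np.atleast_2d(X)@R.T+t;q=X[:,:2]/X[:,2:];c=r.calibration(n);K=c['K']
    q=q*(1+c['k1']*(q**2).sum(1,keepdims=True));return q*K[0][0]+[K[0][2],K[1][2]]
E
python3 - <<'E'
from h import *
f=lambda p,o,k:(o[0]+(p[0]+.5)/k-.5,o[1]+(p[1]+.5)/k-.5)
def both(a,b,z):
    print(np.round([tri(ray('scene',a),ray('side',b)),atz('scene',a,z),atz('side',b,z)],4).tolist())
sc1=lambda p:f(p,(180,150),5.5); sc2=lambda p:f(p,(100,225),5.5); sd1=lambda p:f(p,(210,190),5.4); sd2=lambda p:f(p,(270,125),6)
both(sc1((552,322)),sd1((188,218)),.035)
both(sc2((265,137)),sd2((284,73)),.148)
both(sc2((418,236)),sd2((184,162)),.106)
both(sc2((293,248)),sd2((275,180)),.096)
print('bearing',atz('scene',(247,266),.015),'can',atz('scene',(379,180),0))
# plate width of each, scene, z=.0035
for n,a,b in (('A',(155,190),(440,185)),('B',(98,410),(273,408)),('C',(435,375),(665,372))):
    print(n,np.linalg.norm(atz('scene',sc1(a),.0035)-atz('scene',sc1(b),.0035)))
print('small',atz('scene',sc1((180,372)),.025),'big',atz('scene',sc1((292,112)),.045))
print(atz('side',(181,203),.01),atz('side',(218,226),.005))
E
```

```text
[[0.5146, 0.1622, 0.036], [0.5153, 0.1644, 0.035], [0.5141, 0.1597, 0.035]]
[[0.5402, -0.1494, 0.1495], [0.5404, -0.1481, 0.148], [0.5414, -0.1539, 0.148]]
[[0.5705, -0.1185, 0.1056], [0.5724, -0.1175, 0.106], [0.5695, -0.1202, 0.106]]
[[0.541, -0.1504, 0.0936], [0.5444, -0.1499, 0.096], [0.5382, -0.1489, 0.096]]
bearing [0.58794688 0.02385489 0.015     ] can [0.55839657 0.43279115 0.        ]
A 0.12459455705464215
B 0.07059904029978224
C 0.09357679128275634
small [0.44004488 0.03566332 0.025     ] big [0.35729863 0.14656924 0.045     ]
[0.73912093 0.17511329 0.01      ] [0.59885261 0.16923505 0.005     ]
```

C is about 94 mm across, against 125 for A and 71 for B, so C is the middle-sized sprocket. Triangulated positions:
- Sprocket: (0.515, 0.162)
- Shaft: (0.540, -0.150)
- Plug: (0.571, -0.1185), which is 43.6 mm from the shaft axis and still proud (z about 0.106)

I'll move over the gearbox for a closer look.

Emit:
play_rows(
  travel=[
    [0.1,-0.06,-0.04],
    [0.2,-0.13,-0.04],
    [0.3,-0.2,-0.04],
    [0.4,-0.26,-0.04],
    [0.48,-0.32,-0.04],
  ],
  twist=[-0.05,-0.1,-0.15,-0.2,-0.3],
  fingers=[0,0,0,0,0],
)

```text
clock: 0.65
tool_pos: [0.3549, -0.3929, 0.2511]
tcp_rot: [0.0, 0.924, 0.383, -0.0]
ft_force: [0.6, -0.4, -0.9]
grip_width: 0.0124
```

```bash
cat >> h.py <<'E'
def go(X=None,yaw=None):
    """shares to reach TCP X and tool-x heading yaw(deg)"""
    s=r.observe();R,t=None,None
    from scipy.spatial.transform import Rotation as Ro
    q=np.array(s['tcp_rot']);M=Ro.from_quat(q[[1,2,3,0]]).as_matrix()
    y=np.degrees(np.arctan2(M[1,0],M[0,0]))
    print('clk',round(s['clock'],2),'pos',np.round(s['tool_pos'],4),'yaw',round(y,2),'F',np.round(s['ft_force'],1),'T',np.round(s['wrist_torque'],2),'w',round(s['grip_width'],4),'j7',round(s['joint_positions'][6],2),'zax',np.round(M[:,2],4))
    if X is not None: print('shares',np.round(M.T@(np.array(X)-s['tool_pos'])/.5,4))
    if yaw is not None: print('twist',round(-np.radians((yaw-y+180)%360-180)/1.5,4))
    return s
E
python3 -c "
from h import *
go([.54,-.15,.25],46)"
```

```text
clk 0.65 pos [ 0.3549 -0.3929  0.2511] yaw 44.99 F [ 0.6 -0.4 -0.9] T [-0.03 -0.04  0.01] w 0.0124 j7 -0.04 zax [-1.e-04 -1.e-04 -1.e+00]
shares [ 0.6053 -0.0819  0.0022]
twist -0.0117
```

Emit:
play_rows(
  travel=[
    [0.1,-0.02,0.0],
    [0.2,-0.04,0.0],
    [0.3,-0.06,0.0],
    [0.4,-0.08,0.0],
    [0.49,-0.08,0.0],
  ],
  twist=[0,0,0,0,0],
  fingers=[0,0,0,0,0],
)

```text
clock: 1.15
tool_pos: [0.5002, -0.1914, 0.2515]
tcp_rot: [0.0, 0.924, 0.381, 0.0]
ft_force: [0.4, -1.1, 0.1]
grip_width: -0.0003
```

Emit:
play_rows(
  travel=[
    [0.05,0,0.0],
    [0.06,0,0.0],
    [0.06,0,0.0],
    [0.06,0,0.0],
    [0.06,0,0.0],
  ],
  twist=[0,0,0,0,0],
  fingers=[0,0,0,0,0],
)

```text
clock: 1.65
tool_pos: [0.52, -0.1745, 0.2512]
tcp_rot: [0.0, 0.925, 0.38, -0.0]
ft_force: [0.0, 1.0, 0.7]
grip_width: -0.0005
```

```bash
cat >> h.py <<'E'
import pickle
def wr(tag,crop=None,k=1.5):
    s=r.observe();im=r.grab_frame('wrist');np.save(tag+'.npy',im);pickle.dump(s,open(tag+'.pkl','wb'))
    if crop: im=im[crop[1]:crop[3],crop[0]:crop[2]]
    save(cv2.resize(im,None,fx=k,fy=k,interpolation=cv2.INTER_CUBIC),tag);return s
E
python3 -c "
from h import *
go(); s=wr('w1')
print(proj('wrist',[[.5405,-.15,.148],[.5705,-.1185,.106]],s))"
```

```text
clk 1.65 pos [ 0.52   -0.1745  0.2512] yaw 44.63 F [0.  1.  0.7] T [0.03 0.01 0.02] w -0.0005 j7 -0.6 zax [-5.e-04 -6.e-04 -1.e+00]
[[252.53889231 156.5203365 ]
 [251.53556391 100.83416287]]
```

View pics/w1.png

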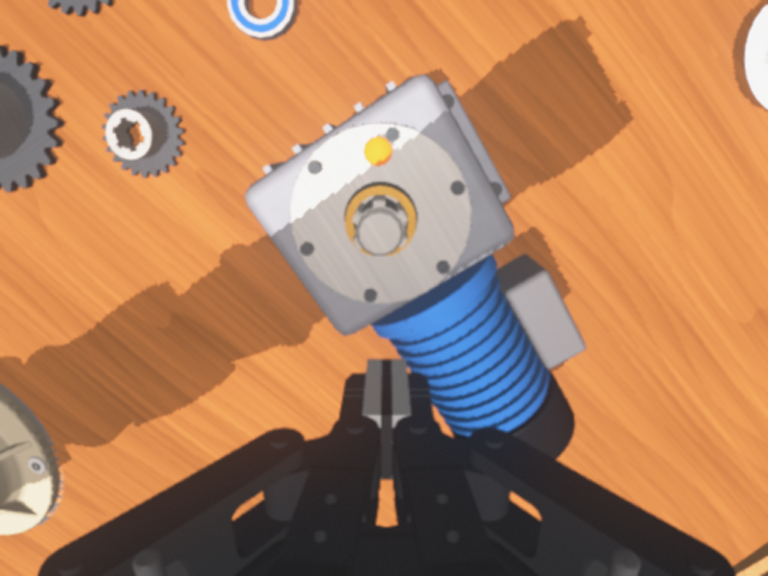

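```bash
python3 -c "
from h import *
im=np.load('w1.npy');save(cv2.resize(im[110:190,215:295],None,fx=7,fy=7,interpolation=cv2.INTER_CUBIC),'w1c')
save(cv2.resize(im[40:230,155:350],None,fx=3,fy=3,interpolation=cv2.INTER_CUBIC),'w1d')
s=pickle.load(open('w1.pkl','rb'))
print(atz('wrist',(252.9,153.7),.148,s),atz('wrist',(251.7,99.7),.106,s))
"
```

```text
[ 0.54239208 -0.14856518  0.148     ] [ 0.57132746 -0.11790215  0.106     ]
```

View pics/w1c.png

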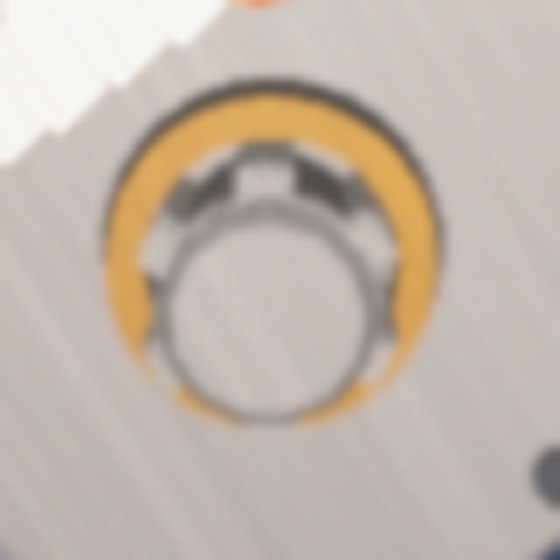

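View pics/w1d.png

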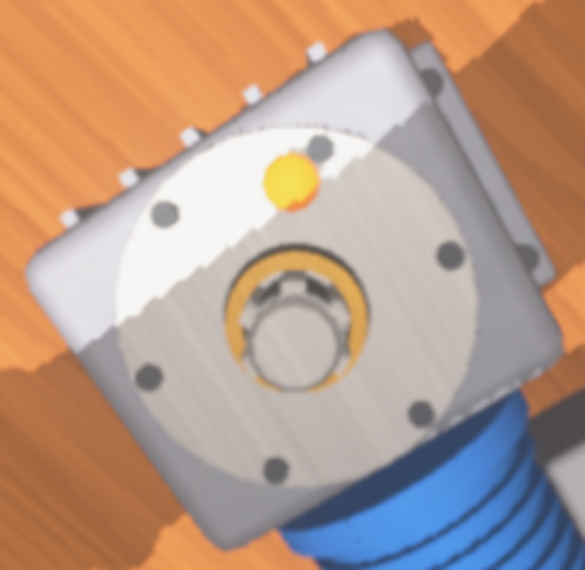

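```bash
python3 -c "
from h import *
s=pickle.load(open('w1.pkl','rb'))
f=lambda p:(155+(p[0]+.5)/3-.5,40+(p[1]+.5)/3-.5)
g=lambda p:(215+(p[0]+.5)/7-.5,110+(p[1]+.5)/7-.5)
B=np.array([atz('wrist',f(p),.096,s) for p in [(165,214),(320,148),(451,255),(421,413),(276,470),(149,377)]])
c=(B[:3]+B[3:]).mean(0)/2;d=B-c;print(c);print(np.linalg.norm(d,axis=1),(np.degrees(np.arctan2(d[:,1],d[:,0]))))
# cover circle extremes
print([atz('wrist',f(p),.096,s)[:2] for p in [(115,300),(476,300)]])
# key tip at top z=.138
for p,z in [((264,150),.138),((265,178),.138),((262,200),.148),((193,395),.148)]: 
  e=atz('wrist',g(p),z,s); print(e)
# washer outer ellipse centre z=.110
print('washer',atz('wrist',g((273,258)),.11,s))
# ribs/ housing edge on far side
E=[atz('wrist',f(p),.085,s) for p in [(69,217),(128,177),(190,136),(252,94),(317,51)]]
E=np.array(E);v=E[-1]-E[0];print('edge yaw',np.degrees(np.arctan2(v[1],v[0])))
a,b=[atz('wrist',f(p),.09,s) for p in [(60,340),(190,515)]];v=a-b;print('side edge',np.degrees(np.arctan2(v[1],v[0])))
"
```

```text
[ 0.54134715 -0.14964151  0.096     ]
[0.0535667  0.05373151 0.05385896 0.05344703 0.05390826 0.05388104] [  96.41515019   36.71228665  -23.37781189  -83.32086309 -143.34148725
  156.72718917]
[array([ 0.50337592, -0.10306768]), array([ 0.58669584, -0.18755947])]
[ 0.55432935 -0.13597218  0.138     ]
[ 0.55202765 -0.1383908   0.138     ]
[ 0.55100413 -0.13911582  0.148     ]
[ 0.52869318 -0.14943288  0.148     ]
washer [ 0.54222421 -0.14889828  0.11      ]
edge yaw -13.535052051972064
side edge 77.84175836989121
```

Meshing reference: the key heading is about 46.6° (mod 60). The housing edge gives -13.5° and the key tip agrees. The shaft is at about (0.542, -0.149) and the plug at (0.571, -0.118). Next I'll go above the plug with the fingers shut.

```bash
python3 -c "
from h import *
go([.5715,-.118,.17])"
```

```text
clk 1.7 pos [ 0.5201 -0.1743  0.2513] yaw 44.64 F [ 0.1 -0.7 -0. ] T [0.04 0.02 0.02] w 0.0002 j7 -0.6 zax [-2.e-04 -5.e-04 -1.e+00]
shares [ 0.1523 -0.008   0.1625]
```

Emit:
play_rows(
  travel=[
    [0.08,-0.004,0.0],
    [0.152,-0.008,0.05],
    [0.152,-0.008,0.12],
    [0.152,-0.008,0.162],
    [0.152,-0.008,0.162],
  ],
  twist=[0,0,0,0,0],
  fingers=[0,0,0,0,0],
)

```text
clock: 2.2
tool_pos: [0.5697, -0.117, 0.1668]
tcp_rot: [-0.002, 0.925, 0.381, -0.003]
ft_force: [-0.3, -0.5, -0.0]
grip_width: 0.0001
```

```bash
python3 -c "
from h import *
go([.5715,-.118,.110])
for n in ['side','scene']:
  im=r.grab_frame(n)
  c=im[100:180,265:375] if n=='side' else im[215:305,100:220]
  save(cv2.resize(c,None,fx=5,fy=5,interpolation=cv2.INTER_CUBIC),n+'2')
wr('w2')"
```

```text
clk 2.2 pos [ 0.5697 -0.117   0.1668] yaw 44.73 F [-0.3 -0.5 -0. ] T [-0.03  0.04  0.01] w 0.0001 j7 -0.76 zax [-0.0062  0.001  -1.    ]
shares [0.0015 0.0046 0.1136]
```

View pics/side2.png

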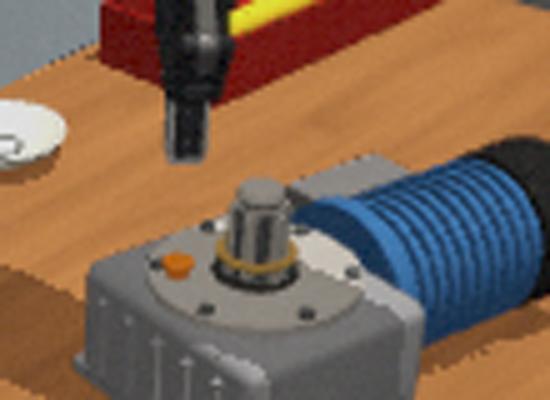

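View pics/scene2.png

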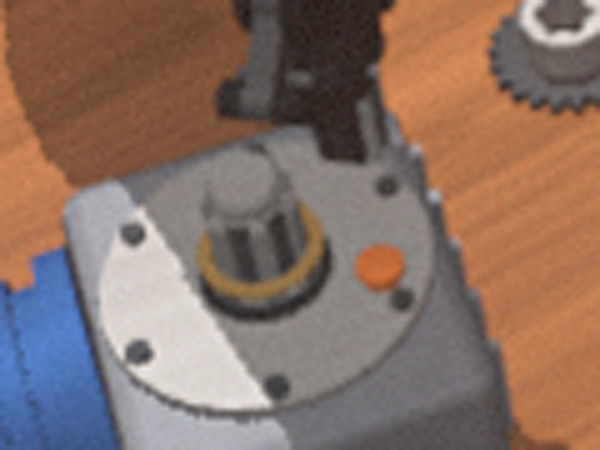

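View pics/w2.png

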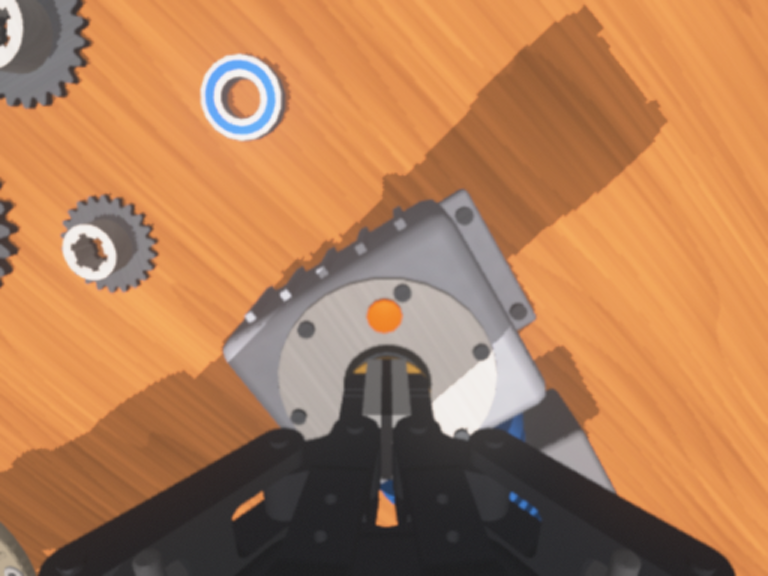

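Emit:
play_rows(
  travel=[
    [0.0,0.002,0.03],
    [0.0,0.002,0.06],
    [0.0,0.002,0.09],
    [0.0,0.002,0.106],
    [0.0,0.002,0.106],
  ],
  twist=[0,0,0,0,0],
  fingers=[0,0,0,0,0],
)

```text
clock: 2.85
tool_pos: [0.5716, -0.1168, 0.1152]
tcp_rot: [-0.001, 0.925, 0.381, -0.001]
ft_force: [-0.3, -0.5, -0.1]
grip_width: -0.0003
```

```bash
python3 -c "
from h import *
go([.5715,-.118,.100])
im=r.grab_frame('side')
save(cv2.resize(im[100:180,265:375],None,fx=6,fy=6,interpolation=cv2.INTER_CUBIC),'side3')"
```

```text
clk 2.85 pos [ 0.5716 -0.1168  0.1152] yaw 44.8 F [-0.3 -0.5 -0.1] T [ 0.04  0.01 -0.03] w -0.0003 j7 -0.77 zax [-3.2e-03  9.0e-04 -1.0e+00]
shares [-0.0018  0.0016  0.0304]
```

View pics/side3.png

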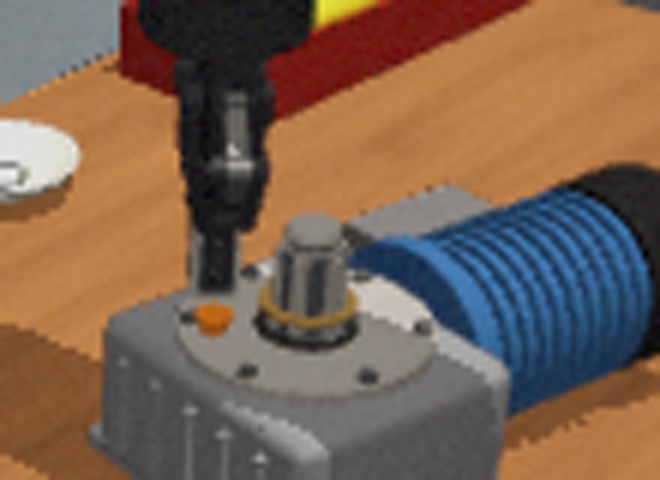

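Emit:
play_rows(
  travel=[
    [0.0,0.0,0.006],
    [0.0,0.0,0.012],
    [0.0,0.0,0.018],
    [0.0,0.0,0.02],
    [0.0,0.0,0.02],
  ],
  twist=[0,0,0,0,0],
  fingers=[0,0,0,0,0],
)

```text
clock: 3.4
tool_pos: [0.5727, -0.1169, 0.1071]
tcp_rot: [-0.0, 0.925, 0.381, -0.0]
ft_force: [-0.7, -0.6, -0.3]
grip_width: 0.0001
```

Emit:
play_rows(
  travel=[
    [-0.002,0.001,0.004],
    [-0.002,0.001,0.008],
    [-0.002,0.001,0.01],
    [-0.002,0.001,0.012],
    [-0.002,0.001,0.012],
  ],
  twist=[0,0,0,0,0],
  fingers=[0,0,0,0,0],
)

```text
clock: 3.9
tool_pos: [0.5728, -0.1178, 0.1015]
tcp_rot: [0.0, 0.925, 0.381, 0.0]
ft_force: [0.6, 0.1, 2.8]
grip_width: -0.0002
```

Emit:
play_rows(
  travel=[
    [0,0,0.002],
    [0,0,0.004],
    [0,0,0.006],
    [0,0,0.006],
    [0,0,0.006],
  ],
  twist=[0,0,0,0,0],
  fingers=[0,0,0,0,0],
)

```text
clock: 4.4
tool_pos: [0.5729, -0.1179, 0.1]
tcp_rot: [0.0, 0.925, 0.381, 0.001]
ft_force: [-5.5, 2.7, 16.2]
grip_width: 0.0002
```

Emit:
play_rows(
  travel=[
    [0,0,0.002],
    [0,0,0.004],
    [0,0,0.004],
    [0,0,0.004],
    [0,0,0.004],
  ],
  twist=[0,0,0,0,0],
  fingers=[0,0,0,0,0],
)

```text
clock: 4.9
tool_pos: [0.573, -0.1178, 0.0998]
tcp_rot: [0.001, 0.925, 0.381, 0.001]
ft_force: [-12.4, 2.7, 31.2]
grip_width: -0.0001
```

The plug bottomed at z = 0.0998 with a 31 N firm stop, which matches home (0.100). I'll retreat and check it.

Emit:
play_rows(
  travel=[
    [0,0,-0.03],
    [0,0,-0.1],
    [-0.04,0,-0.2],
    [-0.08,0,-0.25],
    [-0.08,0,-0.25],
  ],
  twist=[0,0,0,0,0],
  fingers=[0,0,0,0,0],
)

```text
clock: 5.4
tool_pos: [0.5446, -0.1499, 0.2259]
tcp_rot: [0.003, 0.925, 0.379, 0.002]
ft_force: [0.7, -0.8, 0.3]
grip_width: 0.0002
```

```bash
python3 -c "
from h import *
go([.495,.14,.15])
wr('w3')
im=r.grab_frame('side')
save(cv2.resize(im[115:185,265:375],None,fx=7,fy=7,interpolation=cv2.INTER_CUBIC),'side4')"
```

```text
clk 5.4 pos [ 0.5446 -0.1499  0.2259] yaw 44.54 F [ 0.7 -0.8  0.3] T [-0.01  0.    0.03] w 0.0002 j7 -0.67 zax [ 0.0064 -0.0041 -1.    ]
shares [ 0.3357 -0.484   0.1489]
```

View pics/side4.png

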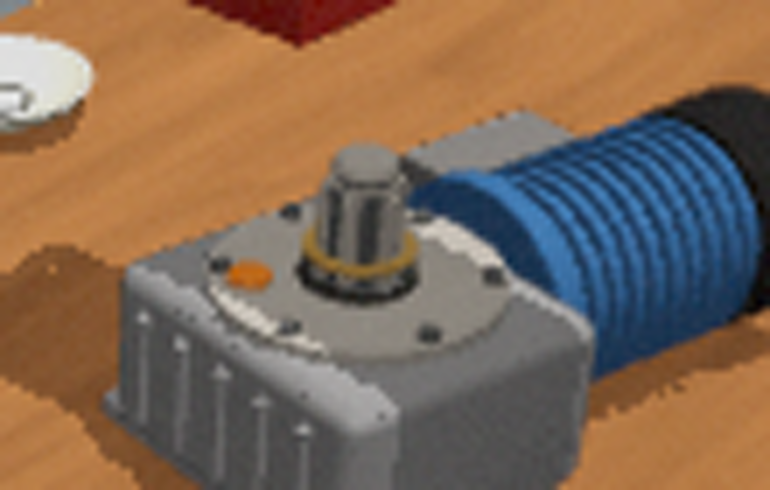

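View pics/w3.png

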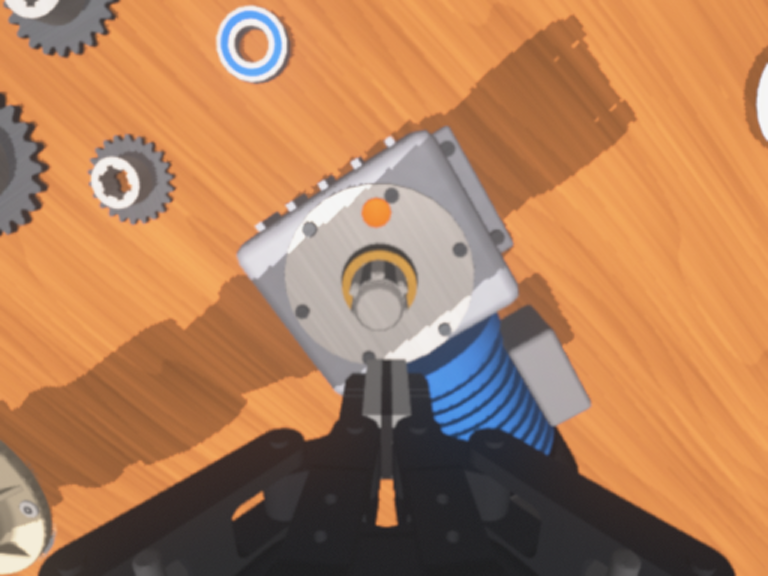

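The plug sits flat on the cover now. Next I'll look at sprocket C from above.

Emit:
play_rows(
  travel=[
    [0.05,-0.075,0.0],
    [0.1,-0.15,0.0],
    [0.15,-0.225,0.0],
    [0.2,-0.3,0.03],
    [0.25,-0.37,0.05],
  ],
  twist=[0,0,0,0,0],
  fingers=[0,0,20,50,85],
)

```text
clock: 6.0
tool_pos: [0.5007, 0.0755, 0.194]
tcp_rot: [-0.001, 0.924, 0.382, -0.001]
ft_force: [1.3, 0.2, 0.3]
grip_width: 0.0429
```

Emit:
play_rows(
  travel=[
    [0.04,-0.06,0.05],
    [0.086,-0.114,0.1],
    [0.086,-0.114,0.1],
    [0.086,-0.114,0.1],
    [0.086,-0.114,0.1],
  ],
  twist=[0,0,0,0,0],
  fingers=[85,85,85,85,85],
)

```text
clock: 6.5
tool_pos: [0.4928, 0.1431, 0.1457]
tcp_rot: [-0.0, 0.925, 0.381, -0.001]
ft_force: [0.2, 0.0, -0.5]
grip_width: 0.085
```

```bash
python3 -c "
from h import *
s=go([.515,.162,.15]);wr('w4')
print(proj('wrist',[[.515,.162,.035]],s))"
```

```text
clk 6.5 pos [0.4928 0.1431 0.1457] yaw 44.75 F [ 0.2  0.  -0.5] T [-0.05 -0.07 -0.03] w 0.085 j7 -1.26 zax [-1.1e-03 -3.0e-04 -1.0e+00]
shares [ 0.0581  0.0044 -0.0087]
[[258.88712308 157.83958077]]
```

View pics/w4.png

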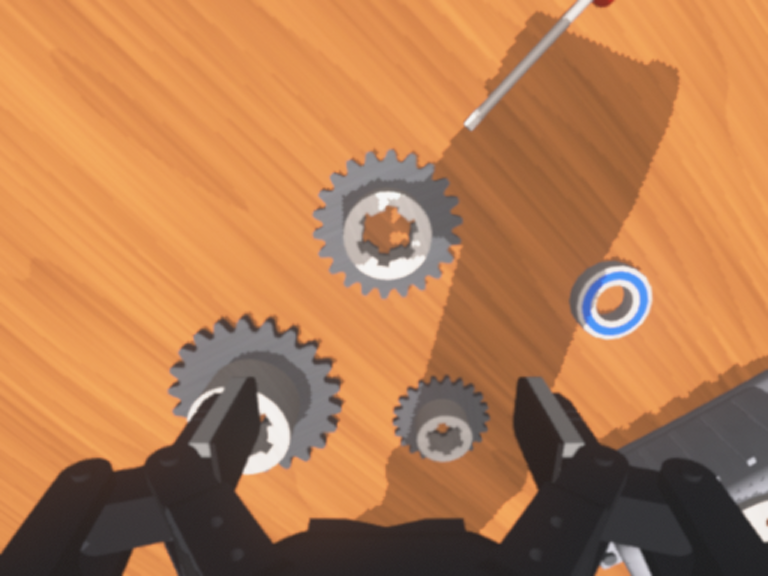

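```bash
python3 -c "
from h import *
im=np.load('w4.npy');save(cv2.resize(im[95:205,200:315],None,fx=5.4,fy=5.4,interpolation=cv2.INTER_CUBIC),'w4b')
save(cv2.resize(im[122:192,224:294],None,fx=8.5,fy=8.5,interpolation=cv2.INTER_CUBIC),'w4c')"
```

```text
(no output)
```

View pics/w4c.png

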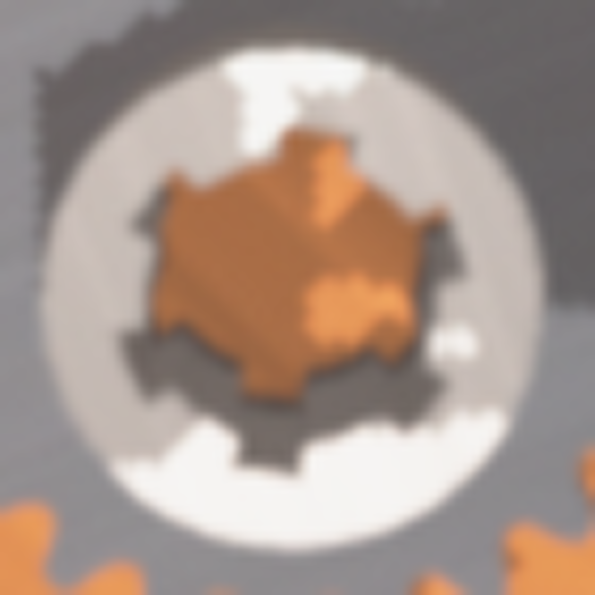

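```bash
python3 -c "
from h import *
s=pickle.load(open('w4.pkl','rb'))
g=lambda p:(224+(p[0]+.5)/8.5-.5,122+(p[1]+.5)/8.5-.5)
a=lambda p:atz('wrist',g(p),.035,s)[:2]
c=a((294,297));print('centre',c)
print('hub d',np.linalg.norm(a((43,297))-a((545,297))),np.linalg.norm(a((294,47))-a((294,548))))
for p in [(270,470),(135,371),(428,404),(453,243),(155,199),(325,118)]:
  d=a(p)-c;print(p,np.linalg.norm(d)*2000,np.degrees(np.arctan2(d[1],d[0]))%60)
P=np.array([a(p) for p in [(270,470),(135,371),(428,404),(453,243),(155,199),(325,122)]]);print(P.mean(0))
# rectified top view
N=600;sc=.06/N
X=np.array([[c[0]+(i-N/2)*sc,c[1]-(j-N/2)*sc,.035] for j in range(N) for i in range(N)])
m=proj('wrist',X,s).astype(np.float32).reshape(N,N,2)
im=cv2.remap(np.load('w4.npy'),m[...,0],m[...,1],cv2.INTER_CUBIC)
np.save('rect.npy',im)
phi=36
for r0 in [14.7,17.7,25]: cv2.circle(im,(N//2,N//2),int(r0/1000/sc),(0,255,0),1)
for k in range(6):
  t=np.radians(phi+60*k);cv2.line(im,(300,300),(int(300+200*np.cos(t)),int(300-200*np.sin(t))),(255,0,0),1)
save(im,'rect')"
```

```text
centre [0.51537757 0.16326261]
hub d 0.050237549650635774 0.05093537696994976
(270, 470) 36.16323178200718 37.01001482822667
(135, 371) 35.46884923574231 40.01186564424623
(428, 404) 34.94563530104366 35.782299265670616
(453, 243) 33.43553807986651 33.81661522857016
(155, 199) 33.83081593602277 39.15185374349875
(325, 118) 36.13611114610842 35.12023219595387
[0.51495587 0.16280187]
```

View pics/rect.png

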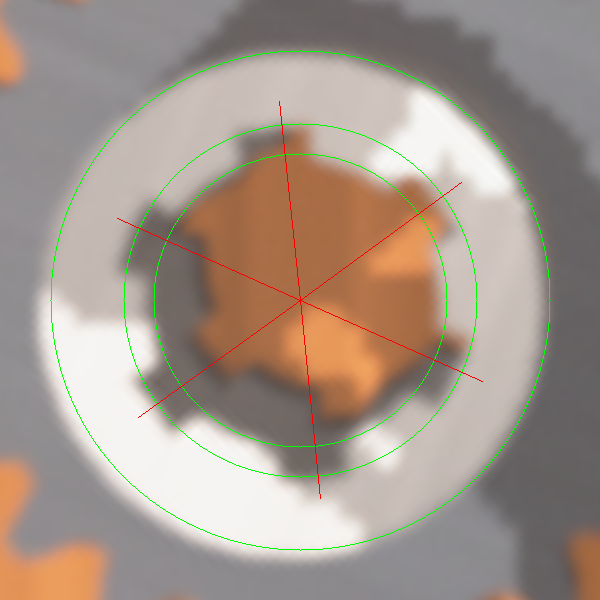

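Slot heading is about 36.5°, and the rectified hub matches the 50 mm diameter, with its centre at (0.515, 0.163). The required turn is therefore about +10° CCW. Now to the grasp.

```bash
python3 -c "
from h import *
go([.5152,.163,.06])"
```

```text
clk 6.55 pos [0.4932 0.1428 0.1461] yaw 44.7 F [ 0.4 -0.3  0.9] T [-0.03 -0.02 -0.02] w 0.0851 j7 -1.27 zax [-2.e-04 -3.e-04 -1.e+00]
shares [0.0598 0.0023 0.1723]
```

Emit:
play_rows(
  travel=[
    [0.03,0.001,0.03],
    [0.06,0.002,0.08],
    [0.06,0.002,0.13],
    [0.06,0.002,0.172],
    [0.06,0.002,0.172],
  ],
  twist=[0,0,0,0,0],
  fingers=[85,85,85,85,85],
)

```text
clock: 7.05
tool_pos: [0.5135, 0.1622, 0.0578]
tcp_rot: [-0.0, 0.925, 0.38, -0.002]
ft_force: [-0.7, -0.8, 0.3]
grip_width: 0.0851
```

```bash
python3 -c "
from h import *
go([.5152,.163,.009]);wr('w5')"
```

```text
clk 7.05 pos [0.5135 0.1622 0.0578] yaw 44.67 F [-0.7 -0.8  0.3] T [-0.06 -0.02 -0.01] w 0.0851 j7 -1.36 zax [-0.0044 -0.0015 -1.    ]
shares [0.0039 0.0015 0.0976]
```

View pics/w5.png

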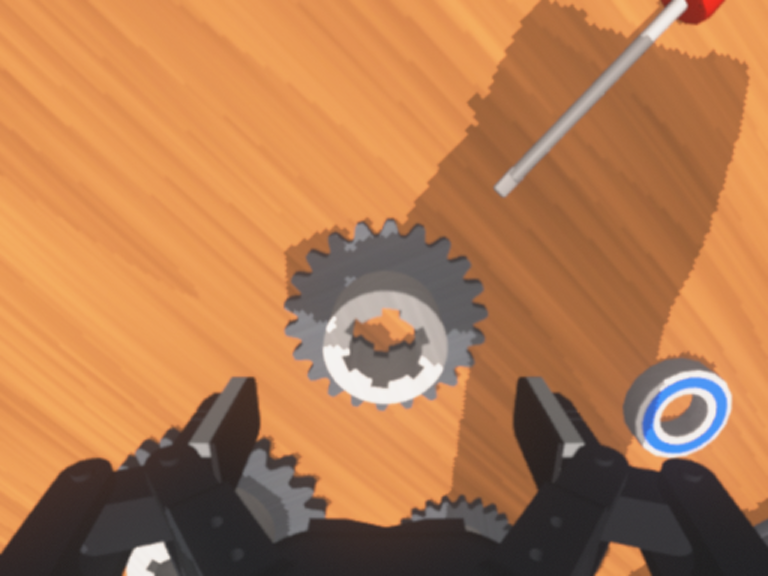

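Emit:
play_rows(
  travel=[
    [0,0,0.03],
    [0,0,0.06],
    [0,0,0.09],
    [0,0,0.1],
    [0,0,0.1],
  ],
  twist=[0,0,0,0,0],
  fingers=[85,85,80,75,70],
  grip_force=70,
)

```text
clock: 7.6
tool_pos: [0.5139, 0.1641, 0.0091]
tcp_rot: [-0.0, 0.925, 0.381, -0.001]
ft_force: [-0.5, -0.0, 0.6]
grip_width: 0.0704
```

```bash
python3 -c "
from h import *
go([.5152,.163,.009])"
```

```text
clk 7.6 pos [0.5139 0.1641 0.0091] yaw 44.81 F [-0.5 -0.   0.6] T [-0.01 -0.01  0.01] w 0.0704 j7 -1.4 zax [-2.1e-03 -4.0e-04 -1.0e+00]
shares [0.0002 0.0034 0.0002]
```

Emit:
play_rows(
  travel=[
    [0,0.003,0],
    [0,0.003,0],
    [0,0.003,0],
    [0,0.003,0],
    [0,0.003,0],
  ],
  twist=[0,0,0,0,0],
  fingers=[65,58,52,45,40],
)

```text
clock: 8.1
tool_pos: [0.5161, 0.1638, 0.0113]
tcp_rot: [-0.0, 0.925, 0.381, 0.001]
ft_force: [-2.3, 0.4, 7.3]
grip_width: 0.048
```

Emit:
play_rows(
  travel=[
    [0,0,0],
    [0,0,0],
    [0,0,0],
    [0,0,0],
    [0,0,0],
  ],
  twist=[0,0,0,0,0],
  fingers=[40,40,40,40,40],
)

```text
clock: 8.6
tool_pos: [0.5161, 0.1638, 0.0113]
tcp_rot: [-0.0, 0.924, 0.381, 0.001]
ft_force: [-3.2, 0.0, 6.8]
grip_width: 0.0479
```

```bash
python3 -c "
from h import *
go([.5152,.163,.009]);wr('w6')"
```

```text
clk 8.6 pos [0.5161 0.1638 0.0113] yaw 44.81 F [-3.2  0.   6.8] T [ 0.1   0.66 -0.03] w 0.0479 j7 -1.4 zax [ 1.1e-03  5.0e-04 -1.0e+00]
shares [-0.0025 -0.0001  0.0046]
```

View pics/w6.png

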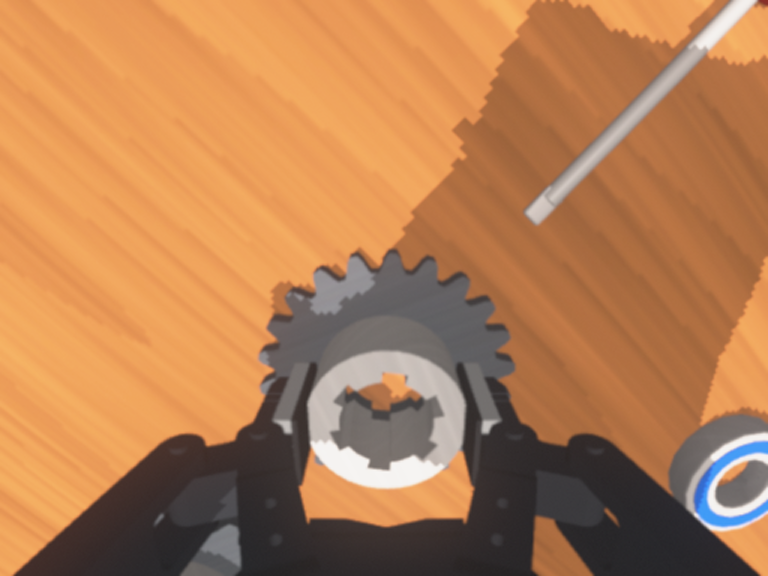

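```bash
python3 -c "
from h import *
s=pickle.load(open('w6.pkl','rb'))
print(atz('wrist',((387+.5)/1.5-.5,(419+.5)/1.5-.5),.035,s),s['tool_pos'])
for e in [(387,350),(387,488),(308,415),(467,415)]: print(atz('wrist',((e[0]+.5)/1.5-.5,(e[1]+.5)/1.5-.5),.035,s))
im=np.load('w6.npy');save(cv2.resize(im[225:335,190:325],None,fx=5.5,fy=5.5,interpolation=cv2.INTER_CUBIC),'w6c')"
```

```text
[0.51692193 0.16310993 0.035     ] [0.51613237 0.16384827 0.01130385]
[0.53358251 0.17968125 0.035     ]
[0.49781906 0.1441078  0.035     ]
[0.50075198 0.18129704 0.035     ]
[0.5352043  0.14657157 0.035     ]
```

View pics/w6c.png

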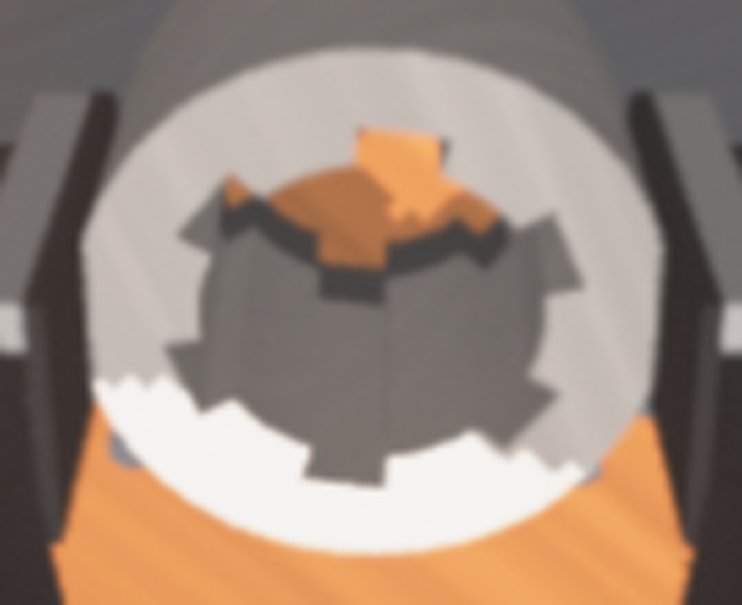

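```bash
cat > fit.py <<'E'
from h import *
from scipy.optimize import least_squares
def fit(s,pts,z,n=6):
    P=np.array([atz('wrist',p,z,s)[:2] for p in pts])
    c0=P.mean(0);a0=np.arctan2(*(P[0]-c0)[::-1])
    ks=np.round((np.arctan2(P[:,1]-c0[1],P[:,0]-c0[0])-a0)/(np.pi/3))
    f=lambda v:(np.c_[v[0]+v[3]*np.cos(v[2]+ks*np.pi/3),v[1]+v[3]*np.sin(v[2]+ks*np.pi/3)]-P).ravel()
    o=least_squares(f,[*c0,a0,.0177],x_scale=[.01,.01,.1,.01]);v=o.x
    print('c',np.round(v[:2],5),'ang',np.round(np.degrees(v[2])%60,2),'d',np.round(v[3]*2000,2),'rms mm',np.sqrt((o.fun**2).mean())*1000)
    return v
if __name__=='__main__':
    s=pickle.load(open('w6.pkl','rb'))
    g=lambda p:(190+(p[0]+.5)/5.5-.5,225+(p[1]+.5)/5.5-.5)
    fit(s,[g(p) for p in [(343,482),(184,378),(533,423),(568,253),(203,211),(403,137)]],.035)
    s=pickle.load(open('w4.pkl','rb'))
    g=lambda p:(224+(p[0]+.5)/8.5-.5,122+(p[1]+.5)/8.5-.5)
    fit(s,[g(p) for p in [(270,470),(135,371),(428,404),(453,243),(155,199),(325,118)]],.035)
E
python3 fit.py
```

```text
c [0.51546 0.16201] ang 36.61 d 34.86 rms mm 0.18743992694372455
c [0.515   0.16285] ang 36.82 d 34.97 rms mm 0.44994037864114866
```

The fit of all six slots gives 36.6° with 0.2 mm residual. The gripped sprocket centre is about 1.6 mm towards tool -x. I'll lift it.

Emit:
play_rows(
  travel=[
    [0,0,-0.02],
    [0,0,-0.08],
    [0,0,-0.17],
    [0,0,-0.26],
    [0,0,-0.34],
  ],
  twist=[0,0,0,0,0],
  fingers=[40,40,40,40,40],
  grip_force=90,
)

```text
clock: 9.15
tool_pos: [0.5153, 0.1631, 0.1825]
tcp_rot: [-0.0, 0.924, 0.381, 0.0]
ft_force: [1.5, -0.1, -5.3]
grip_width: 0.0473
```

```bash
python3 -c "
from h import *
go([.496,-.215,.22],54.8)
im=r.grab_frame('scene');save(im,'scene5')"
```

```text
clk 9.15 pos [0.5153 0.1631 0.1825] yaw 44.82 F [ 1.5 -0.1 -5.3] T [ 0.01 -0.12 -0.03] w 0.0473 j7 -1.29 zax [ 0.  0. -1.]
shares [-0.5604  0.5093 -0.0751]
twist -0.1162
```

View pics/scene5.png

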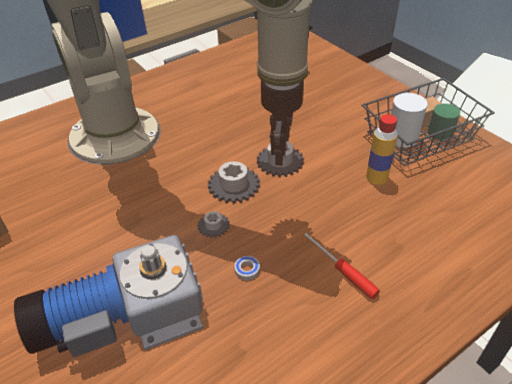

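The sprocket is held level (5.3 N, about 0.5 kg). Now I'll carry it over.

Emit:
play_rows(
  travel=[
    [-0.06,0.05,-0.06],
    [-0.12,0.11,-0.08],
    [-0.18,0.165,-0.08],
    [-0.24,0.22,-0.08],
    [-0.31,0.28,-0.08],
  ],
  twist=[-0.02,-0.05,-0.08,-0.1,-0.116],
  fingers=[40,40,40,40,40],
)

```text
clock: 9.7
tool_pos: [0.5037, -0.0462, 0.2202]
tcp_rot: [-0.0, 0.887, 0.461, -0.0]
ft_force: [0.8, -0.1, -5.6]
grip_width: 0.0471
```

```bash
python3 -c "
from h import *
go([.496,-.215,.22],54.8)"
```

```text
clk 9.7 pos [ 0.5037 -0.0462  0.2202] yaw 54.92 F [ 0.8 -0.1 -5.6] T [-0.01 -0.05  0.01] w 0.0471 j7 -0.65 zax [-3.e-04  3.e-04 -1.e+00]
shares [-0.2852  0.1815  0.0003]
twist 0.0014
```

Emit:
play_rows(
  travel=[
    [-0.08,0.05,0.0],
    [-0.16,0.1,0.0],
    [-0.23,0.145,0],
    [-0.28,0.18,0],
    [-0.28,0.18,0],
  ],
  twist=[0,0,0,0,0],
  fingers=[40,40,40,40,40],
)

```text
clock: 10.2
tool_pos: [0.495, -0.2178, 0.2192]
tcp_rot: [0.0, 0.89, 0.456, -0.001]
ft_force: [-0.2, 0.1, -5.3]
grip_width: 0.0478
```

```bash
python3 -c "
from h import *
go();s=wr('w7');im=np.load('w7.npy')
p=proj('wrist',[.5424,-.1486,.14],s)[0];print(p);u,v=int(p[0])-40,max(0,int(p[1])-40)
print(u,v);save(cv2.resize(im[v:v+80,u:u+80],None,fx=7,fy=7,interpolation=cv2.INTER_CUBIC),'w7c')
save(cv2.resize(im[260:345,190:325],None,fx=5.5,fy=5.5,interpolation=cv2.INTER_CUBIC),'w7d')"
```

```text
clk 10.2 pos [ 0.495  -0.2178  0.2192] yaw 54.27 F [-0.2  0.1 -5.3] T [ 0.01  0.02 -0.04] w 0.0478 j7 -0.34 zax [-0.0023 -0.0016 -1.    ]
[253.36783405  89.73805211]
213 49
```

View pics/w7.png

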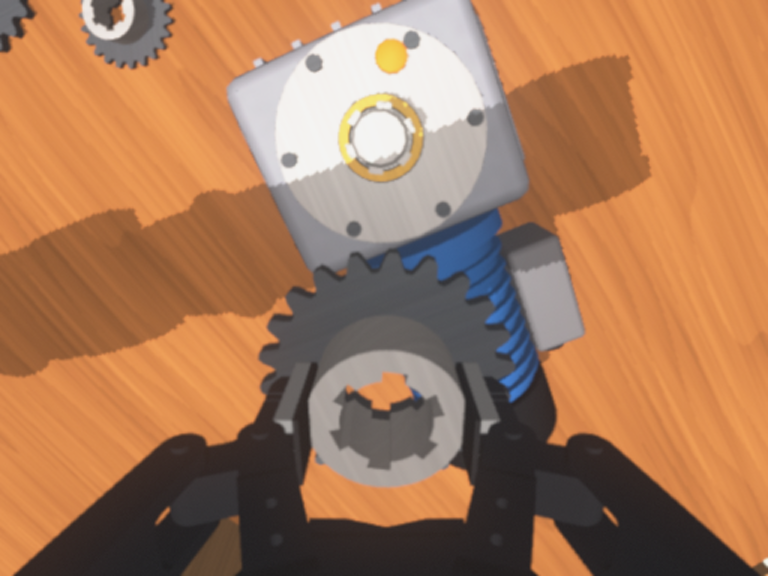

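View pics/w7c.png

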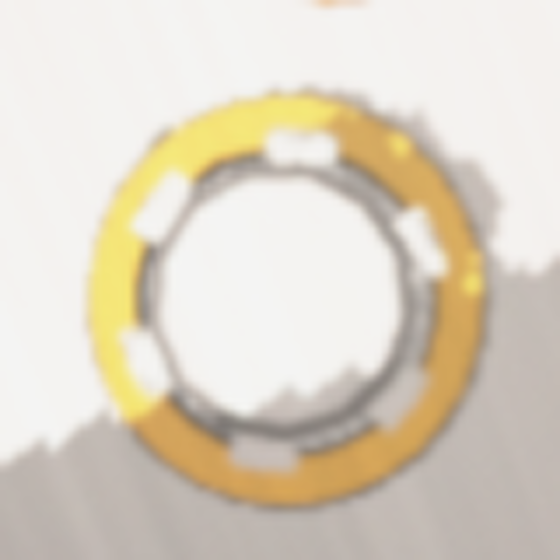

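View pics/w7d.png

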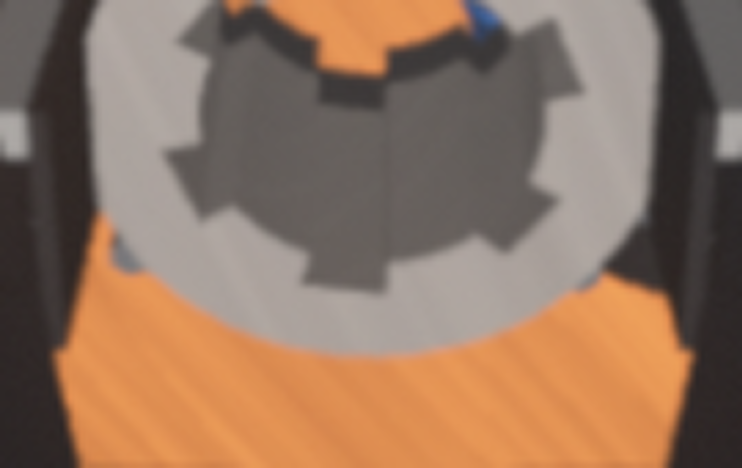

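```bash
python3 -c "
from fit import *
s=pickle.load(open('w7.pkl','rb'))
g=lambda p:(213+(p[0]+.5)/7-.5,49+(p[1]+.5)/7-.5)
v=fit(s,[g(p) for p in [(302,147),(424,240),(402,400),(264,453),(147,362),(163,206)]],.138)
print('top',atz('wrist',g((284,304)),.148,s)); print('washer',atz('wrist',g((287,300)),.110,s))
"
```

```text
c [ 0.54142 -0.14958] ang 46.67 d 30.42 rms mm 0.15033132169935767
top [ 0.54144585 -0.14983669  0.148     ]
washer [ 0.54164269 -0.14924844  0.11      ]
```

```bash
python3 -c "
from fit import *
s=pickle.load(open('w3.pkl','rb'));im=np.load('w3.npy');save(cv2.resize(im[155:235,210:295],None,fx=7,fy=7,interpolation=cv2.INTER_CUBIC),'w3c')
wr('w8');go([.5428,-.1479,.22],54.85)
s=pickle.load(open('w8.pkl','rb'));im=np.load('w8.npy');save(cv2.resize(im[49:129,213:293],None,fx=7,fy=7,interpolation=cv2.INTER_CUBIC),'w8c')
"
```

```text
clk 10.3 pos [ 0.4965 -0.212   0.2196] yaw 54.66 F [-0.1  1.8 -5.2] T [ 0.14 -0.03 -0.04] w 0.0471 j7 -0.34 zax [-0.0013  0.0011 -1.    ]
shares [ 0.1582  0.0014 -0.0009]
twist -0.0022
```

View pics/w3c.png

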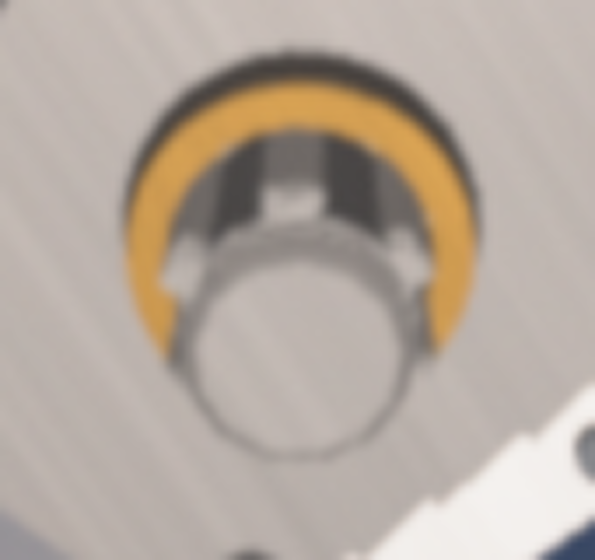

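View pics/w8c.png

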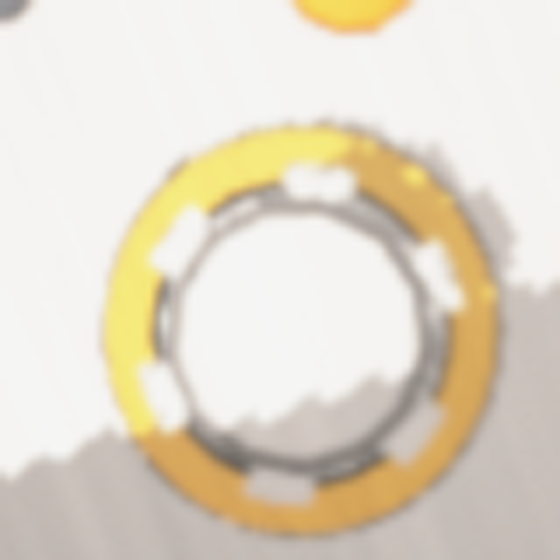

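```bash
python3 -c "
from fit import *
s=pickle.load(open('w3.pkl','rb'))
g=lambda p:(210+(p[0]+.5)/7-.5,155+(p[1]+.5)/7-.5)
print(s['clock'],atz('wrist',g((298,360)),.148,s))
s=pickle.load(open('w8.pkl','rb'))
g=lambda p:(213+(p[0]+.5)/7-.5,49+(p[1]+.5)/7-.5)
print(s['clock'],s['tool_pos']);v=fit(s,[g(p) for p in [(318,185),(440,277),(416,434),(281,489),(164,397),(180,240)]],.138)
print('top',atz('wrist',g((301,336)),.148,s))
"
```

```text
5.4 [ 0.54118566 -0.1496237   0.148     ]
10.25 [ 0.49580819 -0.21441603  0.21936766]
c [ 0.5413  -0.14963] ang 46.78 d 30.43 rms mm 0.16387504487539595
top [ 0.54161803 -0.14950186  0.148     ]
```

Three views agree on the shaft at (0.5414, -0.1496) with key angle 46.7°. The target TCP is (0.5417, -0.1477) at heading 54.8°.

Emit:
play_rows(
  travel=[
    [0.05,0.001,0.0],
    [0.1,0.001,0.0],
    [0.157,0.001,0.0],
    [0.157,0.001,0.03],
    [0.157,0.001,0.06],
  ],
  twist=[0,0,0,0,0],
  fingers=[40,40,40,40,40],
)

```text
clock: 10.8
tool_pos: [0.5437, -0.1442, 0.1902]
tcp_rot: [-0.0, 0.887, 0.462, 0.001]
ft_force: [-0.4, -0.5, -6.6]
grip_width: 0.0472
```

Emit:
play_rows(
  travel=[
    [0,0,0],
    [0,0,0],
    [0,0,0],
    [0,0,0],
    [0,0,0],
  ],
  twist=[0,0,0,0,0],
  fingers=[40,40,40,40,40],
)

```text
clock: 11.3
tool_pos: [0.5432, -0.1478, 0.1909]
tcp_rot: [0.0, 0.888, 0.46, 0.0]
ft_force: [1.1, 0.4, -4.6]
grip_width: 0.0474
```

```bash
python3 -c "
from h import *
go([.5417,-.1477,.165],54.8);wr('w9')"
```

```text
clk 11.3 pos [ 0.5432 -0.1478  0.1909] yaw 54.76 F [ 1.1  0.4 -4.6] T [ 0.01  0.05 -0.  ] w 0.0474 j7 -0.51 zax [ 1.e-03 -3.e-04 -1.e+00]
shares [-0.0015 -0.0026  0.0518]
twist -0.0005
```

View pics/w9.png

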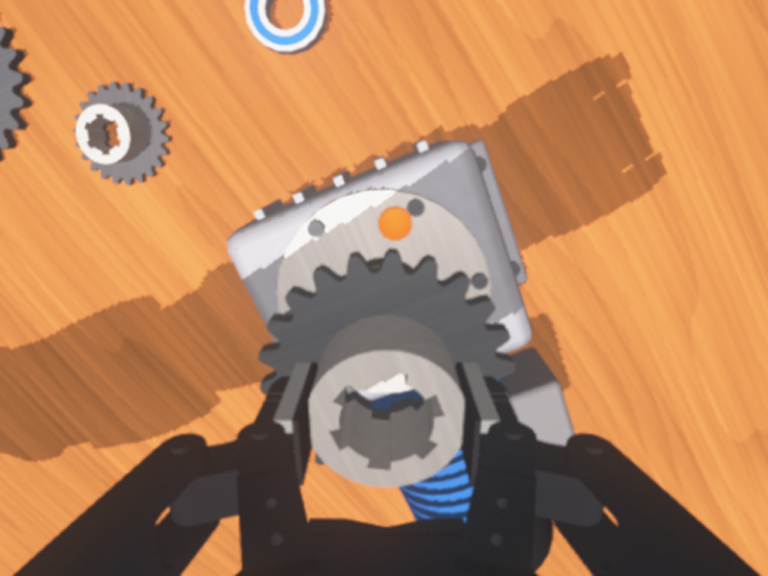

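Emit:
play_rows(
  travel=[
    [-0.002,-0.003,0.02],
    [-0.002,-0.003,0.04],
    [-0.002,-0.003,0.05],
    [-0.002,-0.003,0.05],
    [-0.002,-0.003,0.05],
  ],
  twist=[0,0,0,0,0],
  fingers=[40,40,40,40,40],
)

```text
clock: 11.85
tool_pos: [0.5411, -0.1476, 0.165]
tcp_rot: [-0.0, 0.888, 0.46, -0.0]
ft_force: [0.7, -0.4, -5.3]
grip_width: 0.0474
```

```bash
python3 -c "
from h import *
go([.5417,-.1477,.165],54.8);wr('w10')
im=np.load('w10.npy');save(cv2.resize(im[225:335,190:325],None,fx=5.5,fy=5.5,interpolation=cv2.INTER_CUBIC),'w10c')
a=r.grab_frame('side');save(cv2.resize(a[100:180,265:375],None,fx=7,fy=7,interpolation=cv2.INTER_CUBIC),'side10')
a=r.grab_frame('scene');save(cv2.resize(a[205:305,90:220],None,fx=6,fy=6,interpolation=cv2.INTER_CUBIC),'scene10')"
```

```text
clk 11.85 pos [ 0.5411 -0.1476  0.165 ] yaw 54.77 F [ 0.7 -0.4 -5.3] T [ 0.03 -0.03 -0.03] w 0.0474 j7 -0.51 zax [-4.e-04  3.e-04 -1.e+00]
shares [ 0.0007  0.0011 -0.    ]
twist -0.0004
```

View pics/w10c.png

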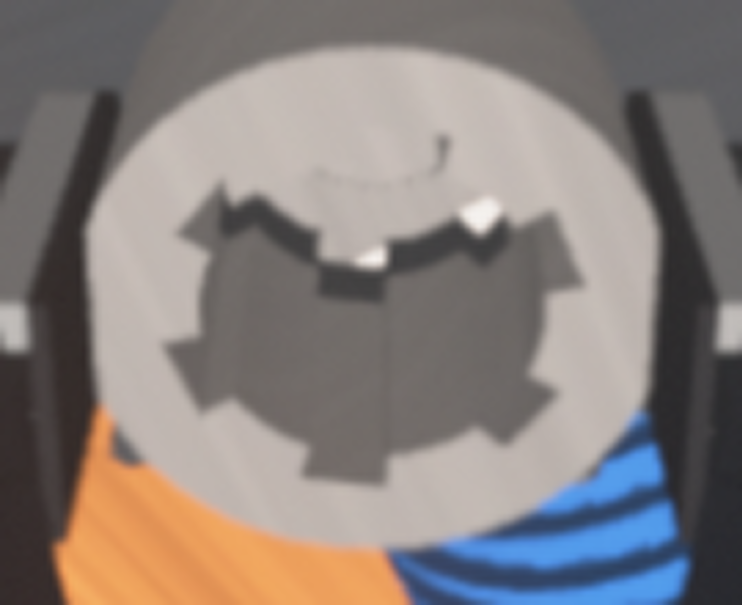

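View pics/side10.png

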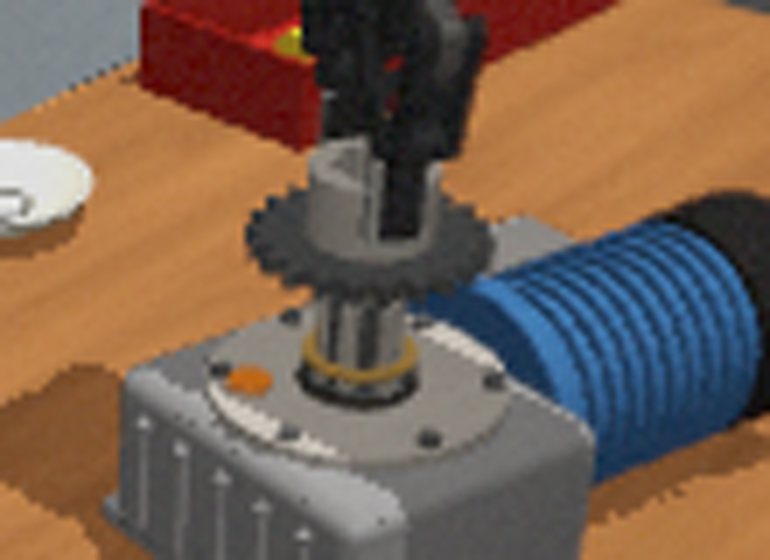

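View pics/scene10.png

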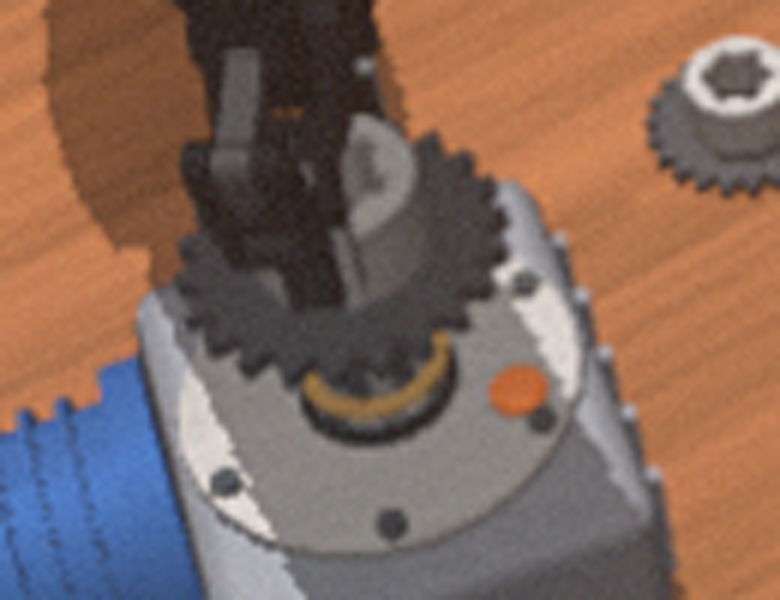

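Emit:
play_rows(
  travel=[
    [0.0007,0.001,0.005],
    [0.0007,0.001,0.01],
    [0.0007,0.001,0.015],
    [0.0007,0.001,0.02],
    [0.0007,0.001,0.024],
  ],
  twist=[0,0,0,0,0],
  fingers=[40,40,40,40,40],
)

```text
clock: 12.5
tool_pos: [0.5416, -0.1477, 0.1529]
tcp_rot: [-0.0, 0.888, 0.46, -0.0]
ft_force: [0.5, 0.9, -5.1]
grip_width: 0.0474
```

```bash
python3 -c "
from h import *
go([.5417,-.1477,.14],54.8)"
```

```text
clk 12.5 pos [ 0.5416 -0.1477  0.1529] yaw 54.77 F [ 0.5  0.9 -5.1] T [ 0.03  0.02 -0.01] w 0.0474 j7 -0.52 zax [-3.e-04  2.e-04 -1.e+00]
shares [0.0001 0.0002 0.0257]
twist -0.0004
```

No contact so far, and the pose is on target. I'll continue down gently.

Emit:
play_rows(
  travel=[
    [0,0,0.004],
    [0,0,0.008],
    [0,0,0.012],
    [0,0,0.016],
    [0,0,0.02],
  ],
  twist=[0,0,0,0,0],
  fingers=[40,40,40,40,40],
)

```text
clock: 13.0
tool_pos: [0.5417, -0.1477, 0.1431]
tcp_rot: [-0.0, 0.888, 0.46, 0.0]
ft_force: [-0.6, 0.5, -5.0]
grip_width: 0.0477
```

It has meshed: the underside is at about 0.132, below the key tops at 0.138, with no contact force.

Emit:
play_rows(
  travel=[
    [0,0,0.008],
    [0,0,0.016],
    [0,0,0.024],
    [0,0,0.032],
    [0,0,0.036],
  ],
  twist=[0,0,0,0,0],
  fingers=[40,40,40,40,40],
)

```text
clock: 13.5
tool_pos: [0.5415, -0.1476, 0.1246]
tcp_rot: [-0.0, 0.888, 0.46, -0.0]
ft_force: [0.2, 0.4, -6.2]
grip_width: 0.0478
```

Emit:
play_rows(
  travel=[
    [0,0,0.004],
    [0,0,0.006],
    [0,0,0.008],
    [0,0,0.01],
    [0,0,0.01],
  ],
  twist=[0,0,0,0,0],
  fingers=[40,40,40,40,40],
  grip_force=100,
)

```text
clock: 14.0
tool_pos: [0.5418, -0.1477, 0.1208]
tcp_rot: [0.0, 0.888, 0.46, 0.0]
ft_force: [-4.6, 0.4, 1.6]
grip_width: 0.047
```

```bash
python3 -c "
from h import *
go([.5417,-.1477,.1153],54.8)"
```

```text
clk 14.0 pos [ 0.5418 -0.1477  0.1208] yaw 54.77 F [-4.6  0.4  1.6] T [0.15 0.84 0.05] w 0.047 j7 -0.53 zax [ 4.e-04 -2.e-04 -1.e+00]
shares [-0.0001 -0.0002  0.011 ]
twist -0.0004
```

Emit:
play_rows(
  travel=[
    [0,0,0.004],
    [0,0,0.008],
    [0,0,0.011],
    [0,0,0.014],
    [0,0,0.014],
  ],
  twist=[0,0,0,0,0],
  fingers=[40,40,40,40,40],
)

```text
clock: 14.5
tool_pos: [0.5421, -0.1477, 0.1154]
tcp_rot: [0.001, 0.888, 0.46, 0.0]
ft_force: [-10.9, 3.4, 19.8]
grip_width: 0.0473
```

```bash
python3 -c "
from h import *
go([.5417,-.1477,.1153],54.8)"
```

```text
clk 14.5 pos [ 0.5421 -0.1477  0.1154] yaw 54.76 F [-10.9   3.4  19.8] T [ 0.53  2.52 -0.03] w 0.0473 j7 -0.53 zax [ 1.3e-03 -9.0e-04 -1.0e+00]
shares [-0.0004 -0.0006  0.0002]
twist -0.0004
```

Emit:
play_rows(
  travel=[
    [0,0,0.002],
    [0,0,0.004],
    [0,0,0.004],
    [0,0,0.004],
    [0,0,0.004],
  ],
  twist=[0,0,0,0,0],
  fingers=[40,40,40,40,40],
)

```text
clock: 15.0
tool_pos: [0.5421, -0.1477, 0.1153]
tcp_rot: [0.001, 0.888, 0.46, 0.001]
ft_force: [-18.4, 3.7, 35.5]
grip_width: 0.0472
```

```bash
python3 -c "
from h import *
go();wr('w11')
im=np.load('w11.npy');save(cv2.resize(im[225:335,190:325],None,fx=5.5,fy=5.5,interpolation=cv2.INTER_CUBIC),'w11c')
a=r.grab_frame('side');save(cv2.resize(a[100:180,265:375],None,fx=7,fy=7,interpolation=cv2.INTER_CUBIC),'side11')
a=r.grab_frame('scene');save(cv2.resize(a[205:305,90:220],None,fx=6,fy=6,interpolation=cv2.INTER_CUBIC),'scene11')"
```

```text
clk 15.0 pos [ 0.5421 -0.1477  0.1153] yaw 54.76 F [-18.4   3.7  35.5] T [ 0.9   4.21 -0.05] w 0.0472 j7 -0.53 zax [ 0.002  -0.0017 -1.    ]
```

View pics/w11c.png

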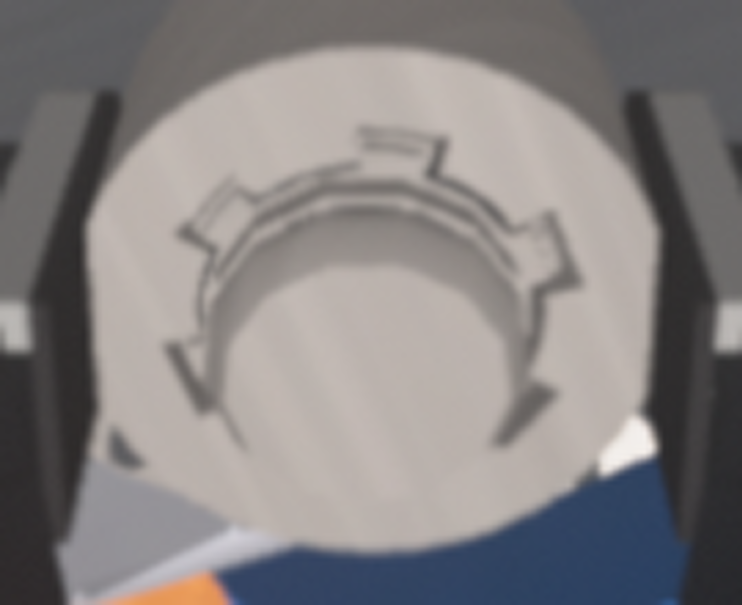

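View pics/side11.png

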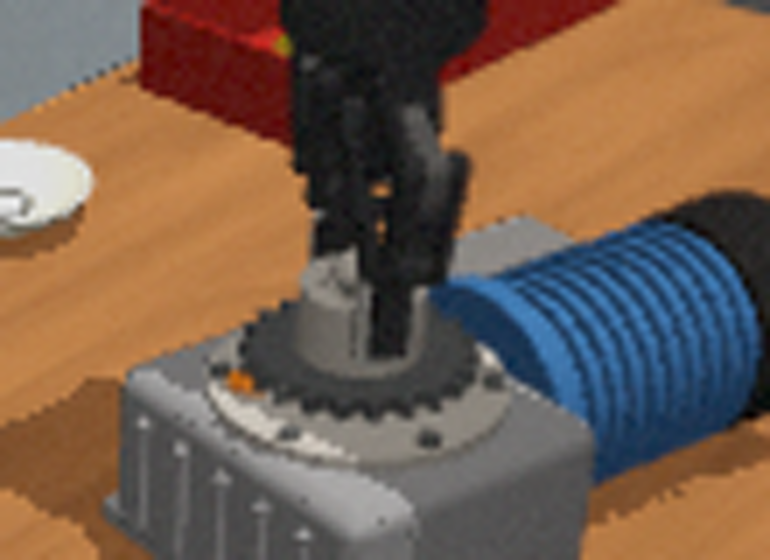

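View pics/scene11.png

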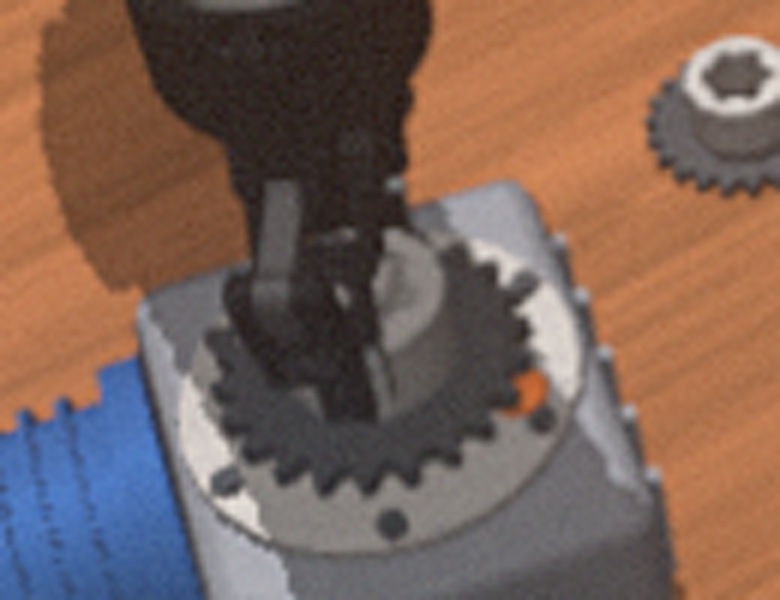

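Firm stop at TCP z = 0.1153: 15 N more push moved it only 0.1 mm, and the grip has not slipped. I'll ease off about 1 mm of push for margin, let it settle, and check.

Emit:
play_rows(
  travel=[
    [0,0,-0.002],
    [0,0,-0.002],
    [0,0,-0.002],
    [0,0,-0.002],
    [0,0,-0.002],
  ],
  twist=[0,0,0,0,0],
  fingers=[40,40,40,40,40],
)

```text
clock: 15.65
tool_pos: [0.5421, -0.1477, 0.1154]
tcp_rot: [0.001, 0.888, 0.46, 0.0]
ft_force: [-14.1, 2.1, 27.5]
grip_width: 0.0471
```

Emit:
play_rows(
  travel=[
    [0,0,0],
    [0,0,0],
    [0,0,0],
    [0,0,0],
    [0,0,0],
  ],
  twist=[0,0,0,0,0],
  fingers=[40,40,40,40,40],
)

```text
clock: 16.15
tool_pos: [0.5421, -0.1477, 0.1154]
tcp_rot: [0.001, 0.888, 0.46, 0.0]
ft_force: [-14.1, 2.6, 27.1]
grip_width: 0.0472
```

```bash
python3 -c "
from h import *
go();a=r.grab_frame('scene');save(a,'scene12')"
```

```text
clk 16.15 pos [ 0.5421 -0.1477  0.1154] yaw 54.76 F [-14.1   2.6  27.1] T [ 0.73  3.3  -0.01] w 0.0472 j7 -0.53 zax [ 0.0017 -0.0013 -1.    ]
```

View pics/scene12.png

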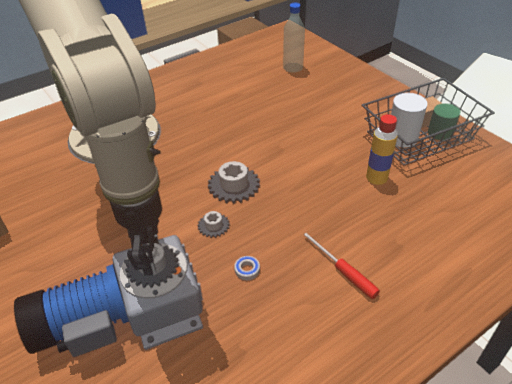

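The bystanders are still where they were: bearing (247,267), screwdriver (345,268), can (381,150), and the other sprockets at (234,180) and (213,223). The sprocket is held pressed and steady, so I'm handing in.

```bash
python3 -c "
from plant import r
print(r.close_job())"
```

```text
the job is handed in; nothing more can be done
None
```

The grease plug is home, and the sprocket is meshed on the shaft and held pressed down, ready for the circlip. I handed the job in at about 16 s.

- **Plug:** I pushed it in with the shut fingers until it stopped firmly at z = 0.0998 under 31 N; fully home is 0.100.
- **Sprocket:** I used the middle-sized one, measured at about 94 mm across against 125 and 71 mm for the other two. I gripped it by the hub and turned it about 10°. It meshed first time with no contact force on the key tops.
- **Pressed home:** It met the washer at TCP z 0.1208 and stopped at 0.1153, which puts its underside about 8 mm above the cover. A further 15 N moved it only 0.1 mm. I left it held with about 27 N of push and a 100 N grip.
- **Circlip groove:** The last wrist view shows the shaft end standing clear above the hub, with no sign of slip. The groove itself was too fine to see, so I take it as free from the height reached.
- **Bystanders:** The other things on the bench showed no movement in the last picture.

Three readings disagreed slightly:
- One early view put the shaft about 1.4 mm off the three later ones, which agreed with each other, so I used those.
- A sideways force of about 14 N remains at the wrist while pressing.
- The gripper reads 47 mm on the 50 mm hub.

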